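Grade the mixed weld-on balls on the bar grader

ROBOT

A 7-joint arm with a two-finger parallel gripper is mounted at the origin on the work surface. World frame = base frame: x ahead of the robot, y to its left, z up, the work surface at z = 0. Lengths are in m, angles in degrees, forces in N, time in s.
With the tool pointing down it reaches from about 0.4 to 0.85 m from the base axis. Payload 4.4 kg.
Tool frame: the origin (TCP) lies between the finger pads; the fingertips stand 8 mm ahead of it and the grasp point (between the pads) lies 11 mm behind it; x points along the fingers, y is the direction in which the jaws open and shut, and the axes are right-handed (so a half turn about x gives the same grasp; the last joint's range is limited). The gripper opens to 94 mm and grips with 3 to 60 N. Pads are 16 mm wide; open, the fingers measure 119 mm over their backs; the gripper's body (75 mm by 177 mm) begins 78 mm behind the grasp point.
Start: joints at [-79.859, 36.005, 2.206, 86.941, -1.547, 57.084, -1.146], TCP at [0.156, 0.631, 0.213] pointing down, gripper open.
Joint ranges: [-175.42, 175.42], [-21.48, 121.26], [-71.46, 75.88], [10.55, 141.38], [-63.04, 243.04], [13.31, 113.54], [-168.57, 168.57]. Speed limits (degrees/s): [147.25, 147.25, 180, 180, 180, 180, 180].

INTERFACE

Orientations are given as a 3x3 rotation matrix whose columns are the frame's x, y, z axes.
In Python, from plant import bot gives the robot as it stands.
- The arm moves only by the shell command python3 -m inch 'ROWS'. ROWS is JSON, a list of rows, each a list of 5 numbers: the opening in per cent of the stroke, from 0 (shut) to 100 (fully open), then the shift along the tool's x, y, z in cm, then the turn about the tool's x in degrees. A call has 1 to 20 rows; each row is the pose to reach, as a shift and turn from the pose commanded when the call began, along the tool's axes at that moment; what a row does not reach only later rows make up. A row lasts 1/8 s, in which the tool goes at most 62.5 mm and 10.7 degrees, less where a joint would pass 70% of its speed; a pose out of reach is approached as far as the arm can. A call with a gripper value outside its range is refused whole. The fingers move at their own pace and stop on an object; the grip force is fixed at half the most. Time passes only in rows, so rows that repeat a pose let the fingers close. It gives the time, the measured TCP pose, the force and the opening at its end, in the units of the state.
- bot.state(): the state, without advancing time (a new reading comes with each control period).
- bot.camera(name): name is "scene" or "top" or "wrist"; returns a dict with "image" (384x512x3 uint8, red, green, blue), "vertical_fov" (degrees; the focal length in pixels is half the picture's height over the tangent of half this angle, whatever the lens; pixels are square), "cx", "cy" (the principal point, pixels), "dist_coeffs" ([k1, k2, p1, p2, k3] as OpenCV has them; the pictures are not rectified), "R" (3x3) and "t" (3): a world point X has camera coordinates R X + t; the wrist camera has in their place "tool_from_camera" (4x4, takes a point from camera to tool coordinates, whose origin is the TCP and whose axes are the tool frame's). Camera axes: x right, y down, z forward; pixel columns grow to the right and rows downward; lengths in m; the calibration is good to about 2 mm. A picture is of the moment at which its call begins: read the wrist's pose just before it. There is no depth.
- bot.hand_in(): hands the job in, once; it reports no verdict.
The state is a dict: "time_s": time; "joints": joint angles; "qvel": joint speeds; "joint_torque": joint torques, N m; "tool_pos": TCP position; "eef_rot": TCP orientation; "wrist_force": force on the tool from outside, world axes, zero at the start; "ft_torque": the same for the moment, N m; "gripper_width": finger opening in m.
Only numpy, scipy, OpenCV 4.12 (cv2) and the standard library are available. Lean on these libraries where they do the work, as an engineer would, in place of code of your own. Each camera call takes 0.05 s, during which the arm holds its last target. There are 200 camera calls.

TASK

Stand the empty green bin on the yellow patch at the low end of the blue ball grader, square to it, with the bin's low lip facing the grader and its grip block pointing away. Then tip the mixed balls out by lifting the black bar of the red tray, so that they roll down the board: the large ball must end up in the green bin and the two small ones in the trough at the grader's side. Let go of everything; the tray may drop back by itself.

Things in the scene. Friction and masses are not known exactly. Their poses are not given: they have to be found in the camera images.
- grader: Blue ball grader fixed to the bench, sloping down 10 degrees along its +x. Origin on the bench, centre line, where the board (x -66 to 0 mm) gives way to 3 bars along x (0 to 160, gaps 31, tops 97 high falling to 69). Side walls at y -46 and 46, 140 high falling to 98. Small balls drop between the bars into the side trough, y 46 to 88, x 0 to 160, walls 30 high; large ones roll off the bars' open end.
- dock (a point): Centre of the yellow patch (116 x 112 mm) painted on the bench past the bars' open end, at x=228 mm, y=0 in the grader's frame, axes as the grader's. The bin's origin belongs here, bin +x along grader +x; this leaves 12 mm between the bars' ends and the bin's lip.
- tray_bar (a point): Middle of the black round bar, 12 mm thick, along the grader's y, 62 mm free between its arms, at the uphill end of the red tray. At rest at x=-197, y=0, z=110 mm in the grader's frame, 47 mm clear of the tray's back wall, free beneath down to the bench. Pinched from above, it turns freely between the fingers, so it can be lifted along the hinge's arc without tilting the gripper.
- tray (a joint): Tilt of the red tray (74 x 79 mm inside, walls 28 mm, open towards the board; with bar 0.45 kg), rad: 0 at rest on its stop, floor leaning back 6 degrees; grows to 0.95 as the bar is lifted. Hinge along the grader's y at x=-66, z=116 mm in the grader's frame, 131 mm from the bar. About 3 N at the bar lifts it; let go, it sinks back. At 0.5 to 0.7 the balls roll out within 1.5 s.
- bin_green: Empty green sheet-steel bin, 112 mm long (x), 108 mm wide (y), 0.35 kg, walls 3 mm thick and 40 mm high, but the lip at its -x end only 20 mm high. Origin at the centre of its underside, z up; +x points to its grip block. Yellow and blue bins of the same shape, holding nuts and rod ends, stand near by and are not needed.
- bin_grip (a point): Grip point on the green bin's grip block, an upright block at the bin's +x end, 14 mm thick (x), 40 mm wide (y), 95 mm high; the point is in the middle of the block, 63 mm from the bin's origin in x and 72 mm above its underside. Pinch it across its thickness from above.
- ball_large_center (a point): Centre of the large bright steel ball, 42 mm diameter, 0.3 kg; lies in the red tray at the start.
- ball_small1_center (a point): Centre of a small brass-coloured ball, 15 mm diameter, 15 g; lies in the red tray at the start.
- ball_small2_center (a point): Centre of the other small brass-coloured ball, the same as the first.
Not all that is in view belongs to the job. Of the things shaped like the part that bears ball_large_center, the bare steel one is meant.

How it is judged (in metres and radians):
On the way, in this order (a step that is already met when the one before it is completed fails the run):
1. the green bin stands on the yellow patch, lip towards the grader, and is let go (horizontal distance between bin_green and dock below 0.025 m and angle between the x axis of bin_green and the x axis of grader, either way round below 0.2 rad and x of bin_grip in the frame of grader above 0.26 m and angle between bin_green's own z axis and vertical below 0.08 rad and height (world z) of bin_green below 0.006 m and contact force between bin_green and the fingers below 0.3 N), for 0.2 s.
2. the red tray is tipped up by at least about 20 degrees (value of joint tray above 0.35 rad), for 0.1 s.
At the end, for the whole second after the job is handed in: The green bin stands flat on the bench with its centre within 25 mm of the yellow patch's centre and square to the grader within 11 degrees, grip block pointing away from the grader; the large ball lies in the green bin and both small balls lie in the grader's side trough (horizontal distance between bin_green and dock below 0.025 m and angle between the x axis of bin_green and the x axis of grader, either way round below 0.2 rad and x of bin_grip in the frame of grader above 0.26 m and angle between bin_green's own z axis and vertical below 0.08 rad and height (world z) of bin_green below 0.006 m and x of ball_large_center in the frame of bin_green between -0.056 and 0.056 m and y of ball_large_center in the frame of bin_green between -0.054 and 0.054 m and z of ball_large_center in the frame of bin_green between 0 and 0.04 m and x of ball_small1_center in the frame of grader between 0 and 0.16 m and y of ball_small1_center in the frame of grader between 0.046 and 0.09 m and z of ball_small1_center in the frame of grader between 0 and 0.03 m and x of ball_small2_center in the frame of grader between 0 and 0.16 m and y of ball_small2_center in the frame of grader between 0.046 and 0.09 m and z of ball_small2_center in the frame of grader between 0 and 0.03 m and linear speed of bin_green below 0.03 m/s); the robot touches nothing.
It also fails if it takes over 67 s, if anything falls off the work surface, if the arm or the gripper's body presses on something with over 40 N, if the wrist force passes 120 N, or if a joint passes its speed limit or range.

## Working session

There is one attempt and no reset: what is moved stays moved. The work goes in short steps, Python scripts to look and compute and a shell command to move; the robot and the scene stay as the last step left them, time stands still between calls to the robot, and variables do not carry over. Pictures are saved under pics/ and viewed, about 8 in all and at most 12, crops included, and the job is handed in when it is done.

```bash
mkdir -p pics; ls
cat > h.py <<'E'
import numpy as np, cv2
from plant import bot
def K(c):
    f=c["image"].shape[0]/2/np.tan(np.radians(c["vertical_fov"]/2))
    return np.array([[f,0,c["cx"]],[0,f,c["cy"]],[0,0,1]])
def pose(c,s=None):
    if "R" in c: return np.array(c["R"]),np.array(c["t"])
    T=np.array(c["tool_from_camera"]);W=np.eye(4);W[:3,:3]=s["eef_rot"];W[:3,3]=s["tool_pos"]
    M=np.linalg.inv(W@T);return M[:3,:3],M[:3,3]
def ray(c,uv,s=None):
    R,t=pose(c,s);p=cv2.undistortPoints(np.float64(uv).reshape(-1,1,2),K(c),np.float64(c["dist_coeffs"])).reshape(-1,2)
    d=np.c_[p,np.ones(len(p))]@R;return -R.T@t,d
def onz(c,uv,z,s=None):
    o,d=ray(c,uv,s);return o+d*((z-o[2])/d[:,2])[:,None]
def proj(c,X,s=None):
    R,t=pose(c,s);return cv2.projectPoints(np.float64(X).reshape(-1,1,3),cv2.Rodrigues(R)[0],t,K(c),np.float64(c["dist_coeffs"]))[0].reshape(-1,2)
def save(c,n):cv2.imwrite("pics/"+n,c["image"][:,:,::-1])
E
python3 - <<'E'
from h import *
import pickle
s=bot.state();print(s)
for n in("scene","top","wrist"):
    c=bot.camera(n);save(c,n+"0.png");pickle.dump((c,s),open(n+"0.pkl","wb"))
    print(n,{k:v for k,v in c.items() if k!="image"})
a=[cv2.imread(f"pics/{n}0.png") for n in("scene","top")]
cv2.imwrite("pics/a0.png",cv2.resize(np.vstack(a),(400*1,600)))
E
```

```text
pics
{'time_s': 0.0, 'joints': array([-79.85983167,  36.05603666,   2.20426645,  86.99450451,
        -1.54903273,  57.08269979,  -1.14577093]), 'qvel': array([ 0.06262849, -0.05972804, -0.09454586, -0.03845439, -0.09585144,
       -0.02336437, -0.0499405 ]), 'joint_torque': array([ 1.08174267e-03, -5.49705970e+01,  1.14371929e+00, -1.86630303e+01,
       -5.22046373e-02,  2.33456871e-02,  1.46913958e-04]), 'tool_pos': array([0.1560869 , 0.63033102, 0.21259555]), 'eef_rot': array([[-4.26573601e-04,  2.40440159e-01,  9.70663870e-01],
       [-1.75584944e-03,  9.70662282e-01, -2.40440537e-01],
       [-9.99998368e-01, -1.80690520e-03,  8.11781435e-06]]), 'wrist_force': array([ 0.20663345, -0.03162893,  0.16000951]), 'ft_torque': array([0.02349101, 0.04508229, 0.03211718]), 'gripper_width': 0.09390792497095155}
scene {'vertical_fov': 49.29767780376848, 'cx': 262.71721328146134, 'cy': 192.44641060927358, 'dist_coeffs': array([-0.1101977,  0.       ,  0.       ,  0.       ,  0.       ]), 'R': array([[-0.48914689,  0.87211604, -0.01220404],
       [ 0.60953544,  0.33179719, -0.71998414],
 
[... 329 characters left out ...]
3218],
       [-0.99486764,  0.00557094, -0.10103141],
       [ 0.10114666,  0.02730886, -0.99449665]]), 't': array([0.02654671, 0.55321605, 1.24374245])}
wrist {'vertical_fov': 63.928206112421904, 'cx': 247.83815541560898, 'cy': 196.69950655760195, 'dist_coeffs': array([-0.01704419,  0.        ,  0.        ,  0.        ,  0.        ]), 'tool_from_camera': array([[-1.78023527e-04, -2.39671571e-01,  9.70854009e-01,
        -1.71940909e-01],
       [ 9.99999759e-01, -6.94868939e-04,  1.18278898e-05,
         1.16040635e-04],
       [ 6.71781486e-04,  9.70853777e-01,  2.39671637e-01,
        -6.93894825e-02],
       [ 0.00000000e+00,  0.00000000e+00,  0.00000000e+00,
         1.00000000e+00]])}
```

View pics/top0.png

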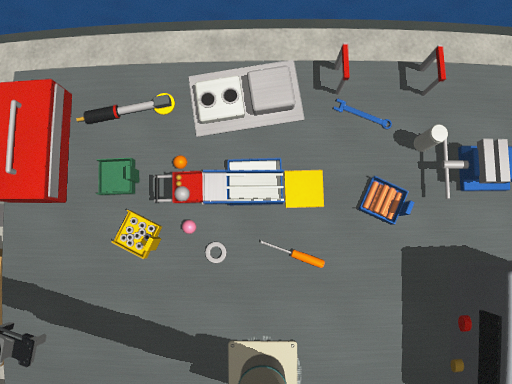

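View pics/scene0.png

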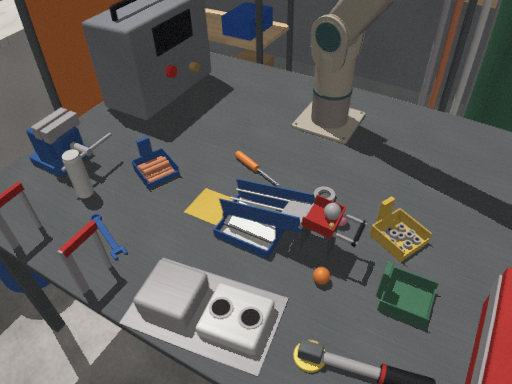

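Top view: the green bin is at (117,177) with its block on the right. The grader runs from (165,187) to (285,187), the yellow patch is at (304,188), and the trough is on the upper side. Candidates for the large ball are the steel ball at (182,194) in the tray, the orange one at (180,161) and the pink one at (190,227). The bare steel one in the tray fits. Next I measure by colour masks and confirm with a crop.

Run:
```python
from h import *
import pickle
P={n:pickle.load(open(n+"0.pkl","rb")) for n in("scene","top")}
c=P["top"][0];im=c["image"]
hsv=cv2.cvtColor(im,cv2.COLOR_RGB2HSV)
def mask(hsv,lo,hi,box):
    m=cv2.inRange(hsv,lo,hi);k=np.zeros_like(m);x0,y0,x1,y1=box;k[y0:y1,x0:x1]=m[y0:y1,x0:x1];return k
y=mask(hsv,(22,150,120),(35,255,255),(270,150,340,225))
cn=max(cv2.findContours(y,0,1)[0],key=cv2.contourArea)
W=onz(c,cn.reshape(-1,2),0)[:,:2]
print("yellow rect top",cv2.minAreaRect(np.float32(W)), "px",cv2.boundingRect(cn))
g=mask(hsv,(65,80,20),(95,255,255),(85,145,150,210))
cn=max(cv2.findContours(g,0,1)[0],key=cv2.contourArea)
for z in(0,.04,.095):print("green z",z,cv2.minAreaRect(np.float32(onz(c,cn.reshape(-1,2),z)[:,:2])),cv2.boundingRect(cn))
cv2.imwrite("pics/cropA.png",cv2.resize(im[140:225,90:335,::-1],None,fx=3.2,fy=3.2,interpolation=cv2.INTER_CUBIC))
s=P["scene"][0];cv2.imwrite("pics/cropB.png",cv2.resize(s["image"][175:330,180:445,::-1],None,fx=3,fy=3,interpolation=cv2.INTER_CUBIC))
```

```text
yellow rect top ((0.560329258441925, -0.1280122697353363), (0.11177729815244675, 0.11734979599714279), 1.4445830583572388) px (284, 170, 40, 38)
green z 0 ((0.6034027934074402, 0.4537893533706665), (0.11415258795022964, 0.136599600315094), 0.5152631998062134) (96, 158, 43, 37)
green z 0.04 ((0.59787517786026, 0.43943163752555847), (0.1106225773692131, 0.13237550854682922), 0.5152551531791687) (96, 158, 43, 37)
green z 0.095 ((0.5902746915817261, 0.4196898639202118), (0.10576891899108887, 0.12656737864017487), 0.5152465105056763) (96, 158, 43, 37)
```

View pics/cropA.png

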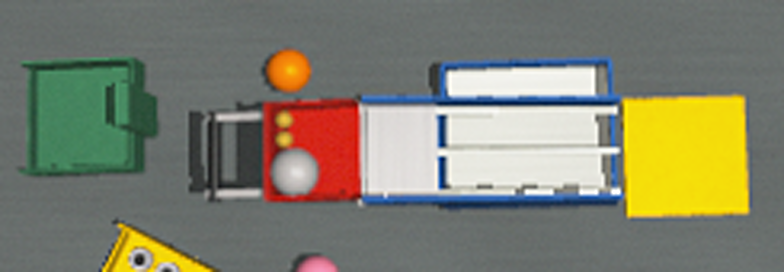

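View pics/cropB.png

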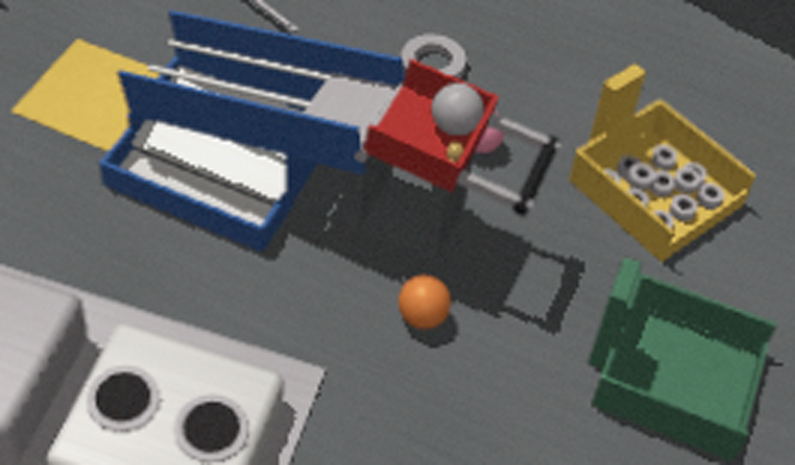

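The crop confirms it: the bare steel ball lies in the red tray with two brass balls. The green bin's lip is on the left and its block on the right, so it is already roughly aligned with the grader. I'm moving above the bin for a close wrist look.

```bash
python3 -m inch '[[100,-2,-5,6,0],[100,-3.7,-10,12,-5],[100,-3.7,-14,18,-10],[100,-3.7,-17.7,24.4,-14],[100,-3.7,-17.7,24.4,-14],[100,-3.7,-17,30,-14],[100,-3.7,-15.5,36,-14],[100,-3.7,-13.8,42,-14],[100,-3.7,-13.8,44,-14],[100,-3.7,-13.8,44,-14],[100,-3.7,-13.8,44,-14],[100,-3.7,-13.8,44,-14],[100,-3.7,-13.8,44,-14]]'
python3 - <<'E'
from h import *
import pickle
s=bot.state();c=bot.camera("wrist");pickle.dump((c,s),open("w1.pkl","wb"));save(c,"w1.png");print(s["tool_pos"],s["eef_rot"])
P=pickle.load(open("top0.pkl","rb"))[0];Q=pickle.load(open("scene0.pkl","rb"))[0]
a=np.radians(1.44);gx=np.array([np.sin(a),-np.cos(a),0]);gy=np.array([np.cos(a),np.sin(a),0]);o=np.array([.5603,-.128,0])-.228*gx
G=lambda x,y,z:o+x*gx+y*gy+np.array([0,0,z])
X=[G(-.197,-.031,.116),G(-.197,.031,.116),G(0,.046,.140),G(0,-.046,.140),G(.16,.046,.098),G(.16,.088,.03),G(0,.088,.03),G(.16,-.046,.098)]
print(G(-.197,0,.11))
for n,c,(x0,y0,k,w,h) in(("t",P,(90,140,3.2,245,85)),("s",Q,(180,175,3,265,155))):
    im=cv2.resize(c["image"][y0:y0+h,x0:x0+w,::-1],None,fx=k,fy=k)
    for p in proj(c,X): cv2.drawMarker(im,tuple(int(v) for v in (p-[x0,y0]+.5)*k),(255,0,255),0,10,1)
    im=cv2.resize(im,(784,int(im.shape[0]*784/im.shape[1])));globals()[n]=im
cv2.imwrite("pics/ov.png",cv2.resize(np.vstack([t,s]),(640,600)))
E
```

```text
time_s: 1.78
tool_pos: [0.5492, 0.3919, 0.2509]
eef_rot: [[-0.0, -0.003, 1.0], [0.0, 1.0, 0.003], [-1.0, 0.0, -0.0]]
wrist_force: [0.2, -0.6, 0.0]
gripper_width: 0.0939
[0.54919152 0.39188353 0.25089653] [[-3.85499722e-05 -2.99929969e-03  9.99995501e-01]
 [ 4.30394015e-04  9.99995409e-01  2.99931600e-03]
 [-9.99999907e-01  4.30507702e-04 -3.72589146e-05]]
[0.54961971 0.29686578 0.11      ]
```

View pics/w1.png

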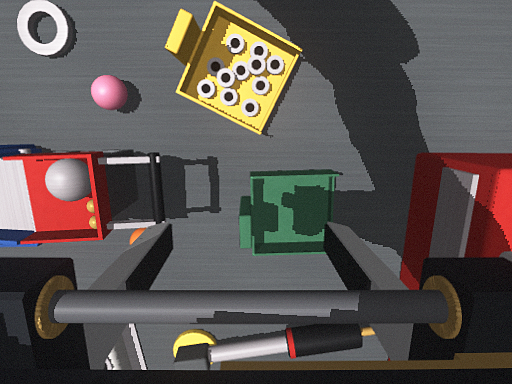

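View pics/ov.png

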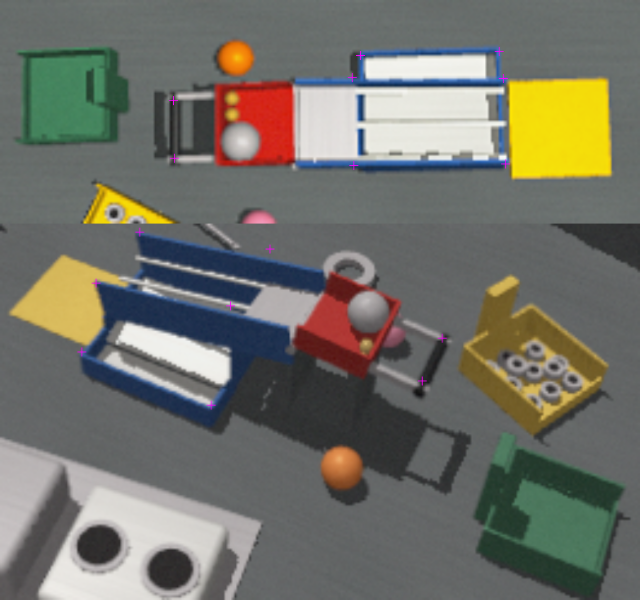

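The overlay lands on the bar ends and the wall ends, so the grader pose is good. The wrist view shows the green bin at x 240–335, rows 170–255, with the block at its left near (245,222). I'll enlarge the bin.

Run:
```python
from h import *
import pickle
c,s=pickle.load(open("w1.pkl","rb"));im=c["image"]
cv2.imwrite("pics/w1c.png",cv2.resize(im[160:265,225:350,::-1],None,fx=5.5,fy=5.5,interpolation=cv2.INTER_NEAREST))
```

```text
(no output)
```

View pics/w1c.png

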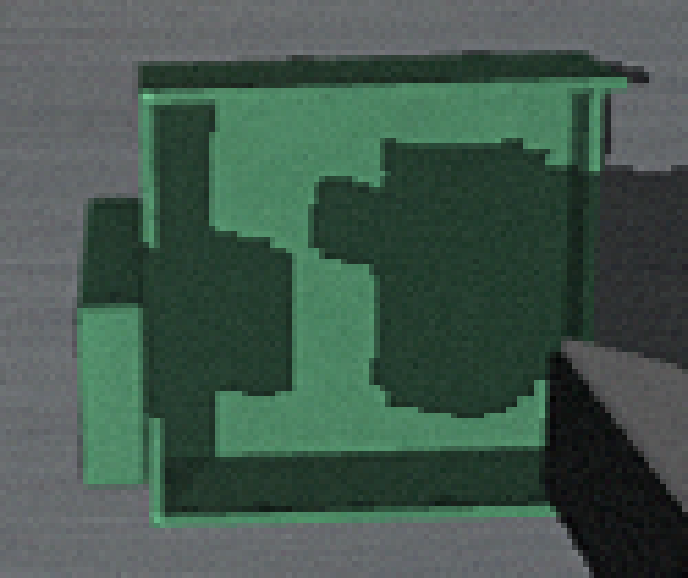

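The block's top face is the light rectangle at crop (79,306)–(145,484). The rim corners at z=40 mm are (142,93), (155,521) and (628,82).

Run:
```python
from h import *
import pickle
c,s=pickle.load(open("w1.pkl","rb"))
f=lambda q:np.array(q)/5.5+[225,160]-.5
b=onz(c,f([(79,306),(142,306),(145,484),(84,484)]),.095,s);print(b.round(4),b.mean(0))
r=onz(c,f([(142,93),(155,521),(628,82)]),.04,s);print(r.round(4))
d=r[1]-r[0];print("rim dir",np.degrees(np.arctan2(d[1],d[0])),np.linalg.norm(d)); d=r[2]-r[0];print(np.degrees(np.arctan2(d[1],d[0]))-90,np.linalg.norm(d))
d=(b[3]+b[2]-b[0]-b[1]);print("blk",np.degrees(np.arctan2(d[1],d[0])))
```

```text
[[0.582  0.3822 0.095 ]
 [0.5819 0.395  0.095 ]
 [0.6207 0.3957 0.095 ]
 [0.6207 0.3831 0.095 ]] [0.60130998 0.38898615 0.095     ]
[[0.548  0.3953 0.04  ]
 [0.654  0.3989 0.04  ]
 [0.5452 0.5067 0.04  ]]
rim dir 1.9616467872420515 0.1060788748802702
1.4603848319454613 0.11148222015576831
blk 1.2172627114480754
```

```bash
python3 -m inch '[[50,0,-0.3,3,-1.4],[50,2,-0.3,5.2,-1.4],[50,7,-0.3,5.2,-1.4],[50,12,-0.3,5.2,-1.4],[50,16,-0.3,5.2,-1.4],[50,19,-0.3,5.2,-1.4],[50,19,-0.3,5.2,-1.4],[50,19,-0.3,5.2,-1.4],[0,19,-0.3,5.2,-1.4],[0,19,-0.3,5.2,-1.4],[0,19,-0.3,5.2,-1.4],[0,19,-0.3,5.2,-1.4],[0,19,-0.3,5.2,-1.4],[0,19,-0.3,5.2,-1.4]]'; python3 -m inch '[[0,-1,0,0,0],[0,-3,0,0,0],[0,-7,0,0,0],[0,-12,0,0,0],[0,-17,0,0,0],[0,-20,0,0,0],[0,-20,0,0,0],[0,-20,0,0,0]]'
```

```text
time_s: 3.58
tool_pos: [0.6023, 0.3887, 0.0609]
eef_rot: [[0.0, -0.026, 1.0], [0.001, 1.0, 0.026], [-1.0, 0.001, 0.001]]
wrist_force: [-0.8, 0.5, 3.5]
gripper_width: 0.0139
time_s: 4.58
tool_pos: [0.6013, 0.3876, 0.2591]
eef_rot: [[-0.002, -0.026, 1.0], [-0.002, 1.0, 0.026], [-1.0, -0.002, -0.002]]
wrist_force: [-0.7, 0.5, -2.9]
gripper_width: 0.0139
```

```bash
python3 -m inch '[[0,0,-2,-0.2,0],[0,0,-5,-0.5,0],[0,0,-9,-1,0],[0,0,-14,-1.5,0],[0,0,-19,-2,0],[0,0,-24,-2.5,0],[0,0,-29,-3,0],[0,0,-34,-3.5,0],[0,0,-39,-4,0],[0,0,-44,-4.4,0],[0,0,-49,-4.8,0],[0,0,-53,-5.1,0],[0,0,-56,-5.3,0],[0,0,-57.8,-5.3,0],[0,0,-57.8,-5.3,0],[0,0,-57.8,-5.3,0],[0,0,-57.8,-5.3,0],[0,0,-57.8,-5.3,0]]'
python3 - <<'E'
from h import *
s=bot.state();c=bot.camera("wrist");save(c,"w2.png");c=bot.camera("top");save(c,"t2.png");print(s["tool_pos"],s["eef_rot"].round(4),s["gripper_width"])
E
```

```text
time_s: 6.82
tool_pos: [0.5644, -0.1898, 0.2605]
eef_rot: [[0.0, -0.028, 1.0], [0.0, 1.0, 0.028], [-1.0, 0.0, 0.0]]
wrist_force: [0.3, 0.4, -2.9]
gripper_width: 0.0139
[ 0.56443549 -0.18978816  0.2605336 ] [[ 1.000e-04 -2.760e-02  9.996e-01]
 [ 4.000e-04  9.996e-01  2.760e-02]
 [-1.000e+00  4.000e-04  2.000e-04]] 0.013929378386237295
```

View pics/w2.png

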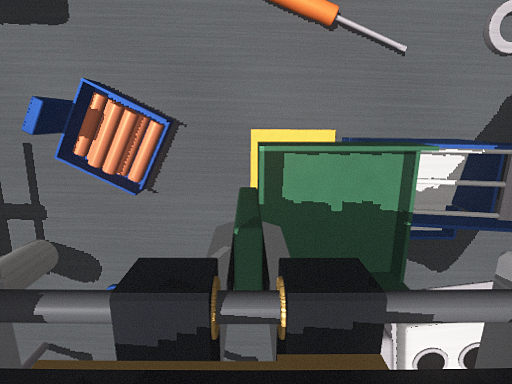

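The bin is held level above the patch; the block is at (248,235) and the lip faces the grader. I'm lowering it and letting go.

```bash
python3 -m inch '[[0,3,-0.1,-0.1,0],[0,7,-0.1,-0.1,0],[0,12,-0.1,-0.1,0],[0,16,-0.1,-0.1,0],[0,18.5,-0.1,-0.1,0],[0,19.3,-0.1,-0.1,0],[0,19.7,-0.1,-0.1,0],[0,19.9,-0.1,-0.1,0],[0,19.9,-0.1,-0.1,0],[0,19.9,-0.1,-0.1,0]]'
python3 -m inch '[[20,0,0,0,0],[30,0,0,0,0],[45,0,0,0,0],[45,0,0,0,0],[45,-2,0,0,0],[45,-5,0,0,0],[45,-10,0,0,0],[45,-15,0,0,0],[45,-20,0,0,0],[45,-20,0,0,0],[45,-20,2,0,0],[45,-20,6,0,0],[45,-20,11,-0.5,0],[45,-20,15,-1,0],[45,-20,20,-1,0],[45,-20,25,-1,0],[45,-20,25,-1,0],[45,-20,25,-1,0]]'
python3 - <<'E'
from h import *
import pickle
s=bot.state();c=bot.camera("scene");save(c,"s3.png");t=bot.camera("top");pickle.dump((c,t),open("p3.pkl","wb"))
cv2.imwrite("pics/v3.png",cv2.resize(np.hstack([c["image"][150:290,150:400],t["image"][130:270,120:370]])[:,:,::-1],(800,224*1)))
print(s["tool_pos"])
E
```

```text
time_s: 8.18
tool_pos: [0.5636, -0.192, 0.0621]
eef_rot: [[0.001, -0.026, 1.0], [-0.0, 1.0, 0.026], [-1.0, -0.0, 0.001]]
wrist_force: [-0.3, -0.5, -2.6]
gripper_width: 0.0136
time_s: 10.42
tool_pos: [0.5455, 0.0581, 0.26]
eef_rot: [[-0.003, -0.027, 1.0], [-0.001, 1.0, 0.027], [-1.0, -0.001, -0.003]]
wrist_force: [-0.2, 0.4, -0.6]
gripper_width: 0.0427
[0.54546031 0.05808756 0.26004409]
```

View pics/v3.png

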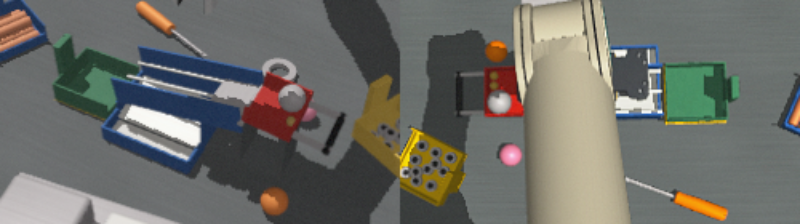

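Run:
```python
from h import *
import pickle
c=pickle.load(open("p3.pkl","rb"))[1]
hsv=cv2.cvtColor(c["image"],cv2.COLOR_RGB2HSV);m=cv2.inRange(hsv,(65,80,20),(95,255,255));m[:,:280]=0;m[:150]=0;m[230:]=0
for n,hm in (("all",m),("noblock",np.where(np.arange(512)<323,m,0).astype(np.uint8))):
    q=max(cv2.findContours(hm,0,1)[0],key=cv2.contourArea);print(n,cv2.boundingRect(q),cv2.minAreaRect(np.float32(onz(c,q.reshape(-1,2),.04)[:,:2])))
a=np.radians(1.44);gx=np.array([np.sin(a),-np.cos(a),0]);gy=np.array([np.cos(a),np.sin(a),0]);D=np.array([.5603,-.128,.04])
print(proj(c,[D+i*.056*gx+j*.054*gy for i in(-1,1) for j in(-1,1)]).round(1))
```

```text
all (286, 169, 46, 37) ((0.5603644251823425, -0.13927090167999268), (0.13389158248901367, 0.10715488344430923), 89.7123031616211)
noblock (286, 169, 37, 37) ((0.5604486465454102, -0.12605299055576324), (0.10745498538017273, 0.10718784481287003), 89.67411804199219)
[[286.5 205.8]
 [285.2 169.5]
 [324.5 204.6]
 [322.8 168.3]]
```

The bin is within 2 mm of the patch. Now I hover above the tray bar.

```bash
python3 -m inch '[[45,0,3,0,0],[45,0,7,0.3,0],[45,0,12,0.6,0],[45,0,17,1,0],[45,0,21,1,0],[45,0,23.9,1,0],[45,0,23.9,1,0],[45,4,23.9,1,0],[45,8,23.9,1,0],[45,8,23.9,1,0],[45,8,23.9,1,0]]'
python3 - <<'E'
from h import *
s=bot.state();c=bot.camera("wrist");im=c["image"][:,:,::-1].copy()
a=np.radians(1.44);gx=np.array([np.sin(a),-np.cos(a),0]);gy=np.array([np.cos(a),np.sin(a),0]);B=np.array([.5496,.2969,.11])
P=proj(c,[B-.031*gy,B+.031*gy,B],s);print(s["tool_pos"],P)
for p in P:cv2.drawMarker(im,tuple(int(v) for v in p),(255,0,255),0,10,1)
x,y=P[2].astype(int);x0=max(0,x-110);y0=max(0,y-90)
print(x0,y0);cv2.imwrite("pics/w4.png",cv2.resize(im[y0:y0+180,x0:x0+220],None,fx=3,fy=3))
E
```

```text
time_s: 11.9
tool_pos: [0.5519, 0.2957, 0.1829]
eef_rot: [[0.002, -0.024, 1.0], [0.0, 1.0, 0.024], [-1.0, 0.0, 0.002]]
wrist_force: [1.0, -0.3, -0.6]
gripper_width: 0.0421
[0.55190213 0.29572487 0.18286326] [[249.09561044 166.99618803]
 [249.16665097 239.55466652]
 [249.13248852 204.35092098]]
139 114
```

View pics/w4.png

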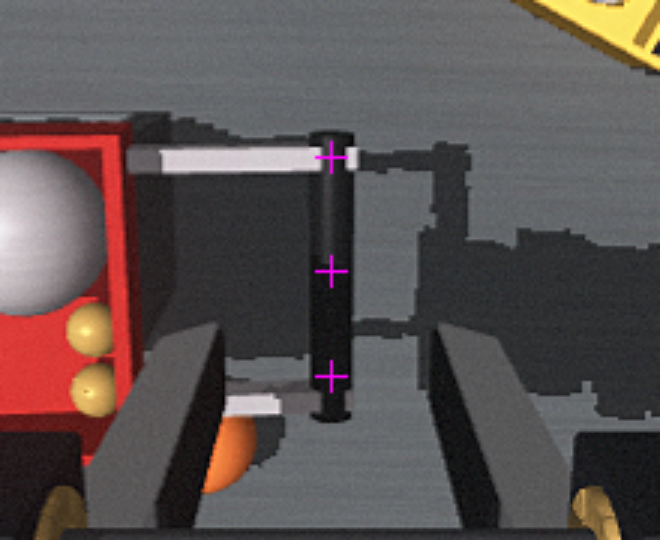

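The bar is centred between the fingers, and the markers lie on it at (331,270) in the crop. I'm descending and pinching.

```bash
python3 -m inch '[[45,2,0.1,-0.1,0],[45,5,0.1,-0.1,0],[45,7.5,0.1,-0.1,0],[45,8.4,0.1,-0.1,0],[45,8.4,0.1,-0.1,0],[45,8.4,0.1,-0.1,0],[0,8.4,0.1,-0.1,0],[0,8.4,0.1,-0.1,0],[0,8.4,0.1,-0.1,0],[0,8.4,0.1,-0.1,0],[0,8.4,0.1,-0.1,0]]'
```

```text
time_s: 13.32
tool_pos: [0.5496, 0.2967, 0.0976]
eef_rot: [[-0.0, -0.025, 1.0], [-0.001, 1.0, 0.025], [-1.0, -0.001, -0.0]]
wrist_force: [-0.0, -3.6, 2.5]
gripper_width: 0.0113
```

Bar held (about 12 mm). Lifting along the arc to about 0.6 rad and holding.

```bash
python3 -m inch '[[0,-0.6,0,0,0],[0,-1.3,0,0,0],[0,-2.0,-0.05,0,0],[0,-2.6,-0.14,0,0],[0,-3.2,-0.25,0,0],[0,-3.9,-0.4,0,0],[0,-4.5,-0.6,0,0],[0,-5.1,-0.8,0,0],[0,-5.7,-1.0,0,0],[0,-6.3,-1.3,0,0],[0,-6.9,-1.6,0,0],[0,-7.5,-1.9,0,0],[0,-7.5,-1.9,0,0],[0,-7.5,-1.9,0,0],[0,-7.5,-1.9,0,0],[0,-7.5,-1.9,0,0],[0,-7.5,-1.9,0,0],[0,-7.5,-1.9,0,0],[0,-7.5,-1.9,0,0],[0,-7.5,-1.9,0,0]]'
python3 -m inch '[[0,0,0,0,0],[0,0,0,0,0],[0,0,0,0,0],[0,0,0,0,0],[0,0,0,0,0],[0,0,0,0,0],[0,0,0,0,0],[0,0,0,0,0]]'
python3 - <<'E'
from h import *
c=bot.camera("scene");t=bot.camera("top")
cv2.imwrite("pics/v5.png",np.vstack([cv2.resize(c["image"][160:300,160:400],(600,350)),cv2.resize(t["image"][140:220,140:340],(600,240))])[:,:,::-1])
E
```

```text
time_s: 15.82
tool_pos: [0.5499, 0.2792, 0.1725]
eef_rot: [[-0.0, -0.026, 1.0], [0.0, 1.0, 0.026], [-1.0, 0.0, -0.0]]
wrist_force: [1.3, -2.1, -4.5]
gripper_width: 0.011
time_s: 16.82
tool_pos: [0.5499, 0.2791, 0.1725]
eef_rot: [[-0.0, -0.026, 1.0], [0.0, 1.0, 0.026], [-1.0, 0.0, -0.0]]
wrist_force: [0.1, -2.0, -2.4]
gripper_width: 0.0111
```

View pics/v5.png

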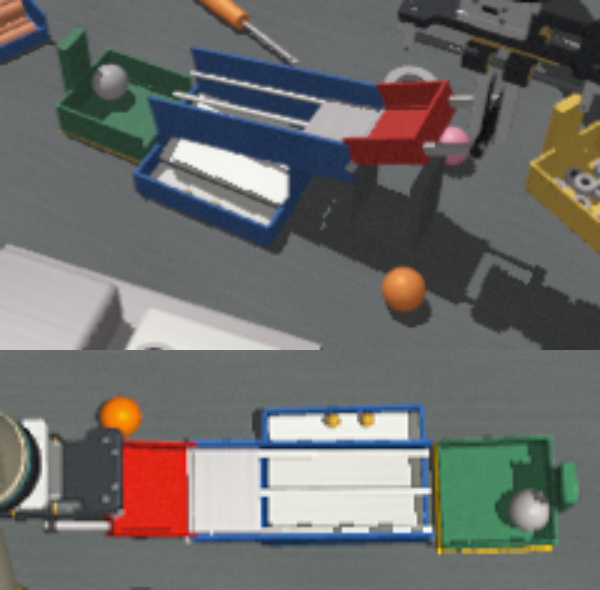

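The large ball is in the green bin (527,510), and both brass balls are in the trough (332,420) and (367,420). I'm lowering the tray, letting go and backing off upward.

```bash
python3 -m inch '[[0,0.9,0.45,0,0],[0,1.8,0.85,0,0],[0,3,1.3,0,0],[0,4.2,1.65,0,0],[0,5.5,1.85,0,0],[0,6.6,1.9,0,0],[0,7.4,1.9,0,0],[0,7.4,1.9,0,0],[25,7.4,1.9,0,0],[45,7.4,1.9,0,0],[45,7.4,1.9,0,0],[45,7.4,1.9,0,0],[45,4,1.9,0,0],[45,0,1.9,0,0],[45,-5,1.9,0,0],[45,-9,1.9,0,0],[45,-9,1.9,0,0],[45,-9,1.9,0,0],[45,-9,1.9,0,0],[45,-9,1.9,0,0]]'
python3 - <<'E'
from h import *
c=bot.camera("scene");t=bot.camera("top")
cv2.imwrite("pics/v6.png",np.vstack([cv2.resize(c["image"][160:300,160:400],(600,350)),cv2.resize(t["image"][140:220,140:340],(600,240))])[:,:,::-1])
a=np.radians(1.44);gx=np.array([np.sin(a),-np.cos(a)]);gy=np.array([np.cos(a),np.sin(a)]);D=np.array([.5603,-.128])
uv=np.array([(332,420),(367,420)])-[0,350];uv=uv/3+[140,140]
p=onz(t,uv,.012)[:,:2]-D;print(p@gx+.228,p@gy)
p=onz(t,[(527/3+140,160/3+140)],.024)[:,:2]-D;print("large in bin",p@gx,p@gy)
E
```

```text
time_s: 19.42
tool_pos: [0.549, 0.2976, 0.2612]
eef_rot: [[-0.002, -0.026, 1.0], [-0.001, 1.0, 0.026], [-1.0, -0.001, -0.002]]
wrist_force: [-0.7, -0.5, 1.1]
gripper_width: 0.0423
[0.06893165 0.10445786] [0.08040221 0.0792521 ]
large in bin [0.0333029] [-0.01847382]
```

View pics/v6.png

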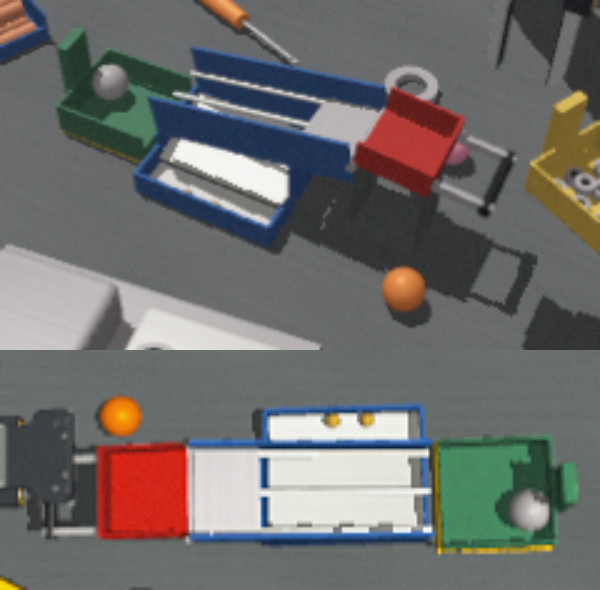

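The tray is back at rest, the arm is clear and the balls are unmoved. Handing in.

```bash
python3 -c "
from plant import bot
print(bot.hand_in())"
```

```text
the job is handed in; nothing more can be done
None
```

The job is handed in at about 19.5 s of the 67 s allowed; `hand_in` gives no verdict. I stood the green bin on the yellow patch with its lip towards the grader and let it go. Then I lifted the tray bar along its arc to about 0.6 rad, lowered it again, let go and moved the arm clear.

The last checks agreed and none failed:
- **Bin:** its centre is about 2 mm from the patch centre and it is square to the grader within about 2°. This was measured before the balls rolled; it looked unmoved in the last picture.
- **Large ball:** it lies in the bin at about x +33 mm, y −18 mm in the bin's frame.
- **Small balls:** both lie in the trough at about x 69 and 104 mm, y 80 mm in the grader's frame. The trough wall hides them in the scene camera, so this rests on the top view alone.
- **Tray and arm:** the tray is back at rest and the gripper is about 16 cm above the bar, touching nothing.

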